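# Shut and lock the light source's access panel

## Task

Swing the open access panel on top of the microscope light source gently shut, then push its sprung quarter-turn stud straight in until it bottoms, without ramming it, turn it ninety degrees clockwise and let it go so that it stays in and locks the panel. Leave the dish, forceps, case and tube rack alone.

Things in the scene. Friction and masses are not known exactly. Their poses are not given: they have to be found in the camera images.
- housing: White sheet-metal light source, fixed, 250 x 180 mm in plan. Origin: on the bench under the middle of the bay that the panel covers; x to the solid end (bay x = -90 to +85 mm, solid end to +160 mm, 116 mm high), y to the hinge side, z up. Bay open at the top, rim at 110 mm. Inside under the stud: a steel receptacle with a slot along y; more than 20 N from the stud damages it.
- panel (a joint): Angle (rad) of the white access panel: 0 shut, up to 1.2 open (free edge up). It is 176 mm along housing x, 178 mm from hinge to free edge, 6 mm thick. Hinge line: along housing x at y = +85 mm, z = 110 mm (its underside when shut; top face then at 116 mm); free edge towards -y. The stiff hinge (0.75 N m friction) stays where it is left. Mass 0.2 to 0.4 kg.
- panel_edge (a point): Middle of the panel's free edge, on its top face, 179 mm from the hinge line.
- panel_hinge (a point): Middle of the hinge line; x along the hinge (housing x) when shut.
- stud: Sprung stud on the panel, 140 mm from the hinge line, mid-width. Origin: on its axis, level with the panel's top face while it is out; z out of the panel. A 12 mm shaft carries a 28 mm round flange (27 to 30 mm above the origin) and a black wing 30 long, 12 thick, 24 high (30 to 54 mm above the origin). It is pushed in along -z: spring 3.5 N at first, plus 2.5 N per 10 mm.
- stud_turn (a joint): Turn (rad) of the wing, clockwise from above: 0 open, wing length along housing y (square to the hinge); 1.57 locked, wing parallel to the hinge; end stop 1.64. Let go within 0.1 of 1.57, the stud rises 4 to 5 mm into a notch and stays 2 to 20 mm below its free height; unturned it springs fully out. With the panel open it turns freely: leave it at 0, or its pin misses the slot.
- stud_top (a point): Middle of the wing's top, 54 mm above the stud's origin; wing length along its y. With the panel shut the stud meets a hard stop after 7 to 24 mm of push, different each time and unseen: feel for the sharp rise of force. Only in the last 1.5 mm before the stop can its cross pin turn; higher up the turn is blocked.
- dish: Bystander: glass dish 90 mm across, 16 mm high; origin under its centre.
- forceps: Bystander: steel forceps, 120 mm long, 6 mm high, lying on the bench; origin under their middle.
- case: Bystander: flat metal case 70 x 150 x 24 mm; origin under its centre.
- rack: Bystander: orange rack 70 x 160 mm with two rows of white-capped tubes, 92 mm high; origin under its centre.

How it is judged:
By the outcome, as a careful person would: the job done as asked, in the order asked, and still so for the second after the job is handed in, with the robot touching nothing.
It also fails if it takes over 72 s, if anything falls off the work surface, if the arm or the gripper's body presses on something with over 40 N, if the wrist force passes 120 N, or if a joint passes its speed limit or range.

## Robot

A 6-joint arm with a two-finger parallel gripper is mounted at the origin on the work surface. World frame = base frame: x ahead of the robot, y to its left, z up, the work surface at z = 0. Lengths are in mm, angles in rad, forces in N, time in s.
With the tool pointing down it reaches from about 275 to 750 mm from the base axis. Payload 10.2 kg.
Tool frame: the origin (TCP) lies at the very end of the fingers, on their centre line; the grasp point (between the pads) lies 19 mm behind it; x points along the fingers, z is the direction in which the jaws open and shut, and the axes are right-handed (so a half turn about x gives the same grasp; the last joint's range is limited). The gripper opens to 85 mm and grips with 20 to 120 N. Pads are 22 mm wide; open, the fingers measure 114 mm over their backs; the gripper's body (76 mm by 85 mm) begins 54 mm behind the grasp point. The pads swing forward as they close: fully open they stand 13 mm farther back than shut.
Start: joints at [-1.506, 0.313, 1.498, -0, 1.331, -0.223], TCP at [149.005, -503.417, 231.294] pointing down, gripper open.
Joint ranges: [-2.94, 2.94], [-0.97, 2.17], [0.19, 2.56], [-1.23, 4.37], [0.02, 3.11], [-2.88, 2.88]. Speed limits (rad/s): [2.39, 2.39, 3.01, 3.14, 3.14, 3.14].

## Interface

Orientations are given as a unit quaternion [w, x, y, z].
In Python, from rig import sense, vision, job gives the robot as it stands. The module is installed in compiled form; this text tells all that it offers.
- The arm moves only by the shell command python3 -m pendant 'ROWS' [FORCE]. ROWS is JSON, a list of rows, each a list of 7 numbers: the turn, a rotation vector about the tool's x, y, z in rad, then the shift along the tool's x, y, z in cm, then the opening, from 0 (shut) to 1 (fully open). A call has exactly 5 rows; each row is the pose to reach, as a shift and turn from the pose commanded when the call began, along the tool's axes at that moment; what a row does not reach only later rows make up. A row lasts 1/8 s, in which the tool goes at most 62.5 mm and 10.7 degrees, less where a joint would pass 70% of its speed; a pose out of reach is approached as far as the arm can. A call with a gripper value outside its range is refused whole. The fingers move at their own pace and stop on an object; FORCE is the grip in N (left out, the last holds). Time passes only in rows, so rows that repeat a pose let the fingers close, or fill a call up. It gives the time, the measured TCP pose, the force and the opening at its end, in the units of the state.
- sense(): the state, without advancing time (a new reading comes with each control period).
- vision.capture(name): name is "scene" or "top"; returns the picture (400x640x3 uint8, red, green, blue); there is no depth.
- vision.calibration(name): a dict with "K" (3x3 intrinsics, pixels), "k1" (the pictures are not rectified: a ray, as slopes to the right and down, at radius r is drawn at 1 + k1 r^2 times it, then the intrinsics apply), "extrinsics" (4x4, takes a point from camera to world coordinates). Camera axes: x right, y up, looking along -z (the intrinsics and any distortion apply to the point x, -y, -z); pixel columns grow to the right and rows downward; lengths in mm; the calibration is good to about 2 mm. A picture is of the moment at which its call begins. calibration takes no time and is no camera call.
- job.finish_job(): hands the job in, once; it reports no verdict.
The state is a dict: "time_s": time; "joints": joint angles; "dq": joint speeds; "tau": joint torques, N m; "eef_pos": TCP position; "ee_rot": TCP orientation; "force": force on the tool from outside, world axes, zero at the start; "wrist_torque": the same for the moment, N m; "grip_width": opening from 0.0 (shut) to 1.0 (fully open).
Only numpy, scipy, OpenCV 4.12 (cv2) and the standard library are available. Lean on these libraries where they do the work, as an engineer would, in place of code of your own. Each camera call takes 0.05 s, during which the arm holds its last target.

## Working session

There is one attempt and no reset: what is moved stays moved. The work goes in short steps, Python scripts to look and compute and a shell command to move; the robot and the scene stay as the last step left them, time stands still between calls to the robot, and variables do not carry over. Pictures are saved under pics/ and viewed, and the job is handed in when it is done.

```bash
mkdir -p pics; ls; python3 - <<'E'
from rig import sense, vision
import cv2
s=sense()
for k,v in s.items(): print(k,v)
for n in("scene","top"):
    c=vision.calibration(n); print(n,c)
    cv2.imwrite(f"pics/{n}0.png",vision.capture(n)[:,:,::-1])
E
```

```text
pics
time_s 0.0
joints [-1.50640616e+00  3.13463648e-01  1.49842761e+00  3.65488874e-07
  1.33099420e+00 -2.23385476e-01]
dq [ 0.00102382 -0.00011922  0.00189902  0.00286341  0.00067999 -0.0001284 ]
tau [ 1.54357080e-03 -4.12262714e+01 -2.59740901e+01 -9.70981068e-05
  4.14212045e-03 -1.28632571e-06]
eef_pos [ 148.98466232 -503.15457269  230.73165613]
ee_rot [ 0.56623236  0.42348495  0.5668252  -0.42278909]
force [-0.71378197  0.66430215  0.74294784]
wrist_torque [-0.01054963 -0.00429636 -0.02777201]
grip_width 1.0034642272545709
scene {'K': array([[362.93830514,   0.        , 310.44264275],
       [  0.        , 362.93830514, 197.44575077],
       [  0.        ,   0.        ,   1.        ]]), 'k1': -0.033649760529737775, 'extrinsics': array([[ 8.35318350e-01, -3.02957626e-01,  4.58759120e-01,
         9.04241269e+02],
       [ 5.49291044e-01,  4.94616147e-01, -6.73523731e-01,
        -5.75306309e+02],
       [-2.28605176e-02,  8.14599008e-01,  5.79573855e-01,
         6.22114401e+02],
       [ 0.00000000e+00,  0.00000000e+00,  0.00000000e+00,
         1.00000000e+00]])}
top {'K': array([[382.95477065,   0.        , 315.3961173 ],
       [  0.        , 382.95477065, 202.14222182],
       [  0.        ,   0.        ,   1.        ]]), 'k1': -0.032938697822802565, 'extrinsics': array([[-1.13189774e-02,  9.94802163e-01, -1.01195540e-01,
         4.14928523e+02],
       [-9.99852584e-01, -9.95323168e-03,  1.39908577e-02,
         1.18853847e+01],
       [ 1.29109128e-02,  1.01338984e-01,  9.94768173e-01,
         1.07983640e+03],
       [ 0.00000000e+00,  0.00000000e+00,  0.00000000e+00,
         1.00000000e+00]])}
```

View pics/scene0.png

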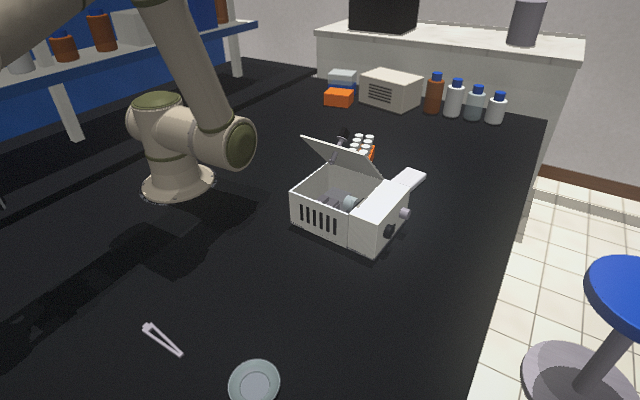

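View pics/top0.png

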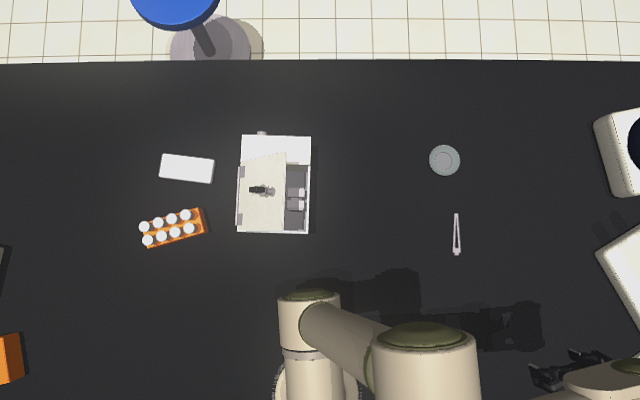

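The top view shows the housing at about cols 237–311, rows 135–234, with the hinge on the left (+y) and the solid end up (+x). The stud wing is near (260,190). I'll zoom in on both views.

```bash
python3 - <<'E'
import cv2
a=cv2.imread("pics/top0.png")[120:245,225:325]; cv2.imwrite("pics/t0z.png",cv2.resize(a,None,fx=4.8,fy=4.8,interpolation=cv2.INTER_CUBIC))
a=cv2.imread("pics/scene0.png")[120:265,275:435]; cv2.imwrite("pics/s0z.png",cv2.resize(a,None,fx=4,fy=4,interpolation=cv2.INTER_CUBIC))
E
```

```text
(no output)
```

View pics/t0z.png

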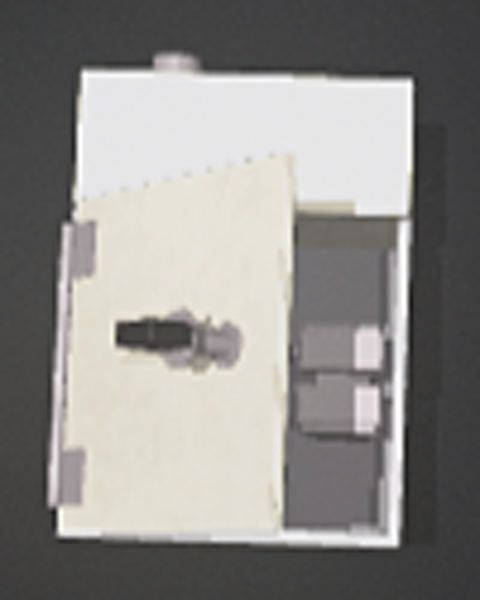

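View pics/s0z.png

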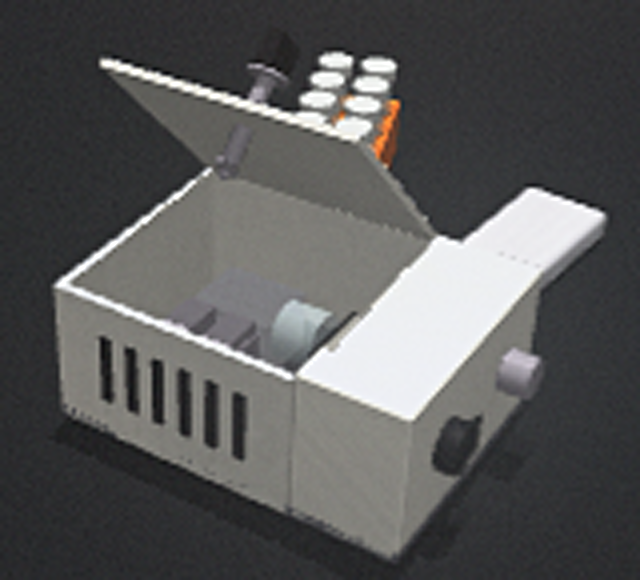

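```bash
cat > h.py <<'E'
import numpy as np, cv2
from rig import vision
from scipy.spatial.transform import Rotation as R
def proj(n,P):
    c=vision.calibration(n);P=np.atleast_2d(P);E=c["extrinsics"]
    p=(P-E[:3,3])@E[:3,:3]; x=p[:,0]/-p[:,2]; y=-p[:,1]/-p[:,2]
    r2=x*x+y*y; f=1+c["k1"]*r2; K=c["K"]
    return np.c_[K[0,0]*x*f+K[0,2],K[1,1]*y*f+K[1,2]]
def hw(q,P):
    x,y,yaw=q[:3];P=np.atleast_2d(P).astype(float)
    c,s=np.cos(yaw),np.sin(yaw)
    return np.c_[x+c*P[:,0]-s*P[:,1],y+s*P[:,0]+c*P[:,1],P[:,2]]
def pan(q,th,P): # P: (x, dist from hinge, height above underside)
    P=np.atleast_2d(P).astype(float);c,s=np.cos(th),np.sin(th)
    return hw(q,np.c_[P[:,0],85-c*P[:,1]+s*P[:,2],110+s*P[:,1]+c*P[:,2]])
E
cat > fit.py <<'E'
from h import *
from scipy.optimize import least_squares
tz=lambda x,y:((x+.5)/4.8-.5+225,(y+.5)/4.8-.5+120)
sz=lambda x,y:((x+.5)/4-.5+275,(y+.5)/4-.5+120)
obs=[("top","h",(160,90,116),tz(80,70)),("top","h",(160,-90,116),tz(412,77)),("top","h",(-90,90,110),tz(58,540)),("top","h",(-90,-90,110),tz(398,547)),
("scene","h",(160,-90,116),sz(415,420)),("scene","h",(-90,-90,110),sz(57,288)),("scene","h",(160,-90,0),sz(398,560)),
("scene","p",(-88,178.5,4),sz(100,62)),("scene","p",(88,178.5,4),sz(355,140)),("top","p",(88,178.5,6),tz(291,153)),("top","p",(-88,178.5,6),tz(280,530)),
("top","p",(0,140,60),tz(122,335)),("scene","p",(0,140,60),sz(275,38))]
def f(v):
    r=[]
    for n,k,P,o in obs:
        P=np.array(P,float)
        if k=="p": P[0]+=v[4]
        W=hw(v,P) if k=="h" else pan(v,v[3],P)
        r.append(proj(n,W)[0]-o)
    return np.array(r)
s=least_squares(lambda v:f(v).ravel(),[520,50,0,.7,0],x_scale=[100,100,.1,.1,10],loss="soft_l1")
print(s.x.round(3));print(f(s.x).round(1))
q=s.x;th=q[3];cx=q[4]
for nm,P in(("edge",(cx,179,6)),("stud",(cx,140,6)),("studtop",(cx,140,60))):
    print(nm,pan(q,th,P).round(1),"shut",pan(q,0,P).round(1))
E
python3 fit.py
```

```text
[ 5.27378e+02  1.04478e+02 -3.70000e-02  7.95000e-01 -4.84000e-01]
[[-0.5  0.1]
 [ 0.2  0.5]
 [-0.  -0.5]
 [ 0.5 -0. ]
 [ 0.3 -1.1]
 [-0.4 -1.6]
 [ 0.3  1.9]
 [-0.1 -0.1]
 [ 1.1 -0.2]
 [ 0.2  0.4]
 [-0.2  1. ]
 [ 3.7  0.2]
 [ 2.2 -0.1]]
edge [[525.6  68.5 242. ]] shut [[523.4  10.6 116. ]]
stud [[526.6  95.8 214.1]] shut [[524.9  49.5 116. ]]
studtop [[528.  134.3 252. ]] shut [[524.9  49.5 170. ]]
```

The fit is good: yaw −0.037, panel angle 0.795 rad, and the residuals are mostly under 2 px. The larger stud residuals come from picking the wing's edge rather than its centre. Next I'll plan the approach.

```bash
cat >> h.py <<'E'
from rig import sense
Q=(527.378,104.478,-0.037); CX=-0.5
def down(yaw):  # tool x down, tool z at yaw
    z=np.array([np.cos(yaw),np.sin(yaw),0]);x=np.array([0,0,-1.]);return np.c_[x,np.cross(z,x),z]
def cur():
    s=sense();w,x,y,z=s["ee_rot"];return s,R.from_quat([x,y,z,w]).as_matrix(),np.array(s["eef_pos"])
def rel(p,yaw):
    s,M,p0=cur();T=down(yaw)
    rv=R.from_matrix(M.T@T).as_rotvec();d=M.T@(np.array(p)-p0)/10
    return rv.round(3),d.round(2)
E
python3 - <<'E'
from h import *
s,M,p=cur();print(M.round(3),s["time_s"],"yaw",np.arctan2(M[1,2],M[0,2]))
for yaw in(-.037,-.037+np.pi):
    print(rel((483,140,340),yaw))
# contact tip path: corner (-y, x -42) at d=166
for th in(.795,.6,.4,.2,0):
    c=pan(Q,th,(-42,164,6))[0]; print(th,c.round(1),"tcp",(c+[0.,11,0]).round(1))
E
```

```text
[[-0.     0.959  0.284]
 [ 0.001  0.284 -0.959]
 [-1.     0.    -0.001]] 0.1 yaw -1.2829974009792657
(array([-1.246e+00, -1.000e-03, -1.000e-03]), array([-10.85,  50.29, -52.2 ]))
(array([ 1.896e+00, -1.000e-03,  1.000e-03]), array([-10.85,  50.29, -52.2 ]))
0.795 [484.5  80.5 231.3] tcp [484.5  91.5 231.3]
0.6 [483.7  59.1 207.6] tcp [483.7  70.1 207.6]
0.4 [483.   42.4 179.4] tcp [483.   53.4 179.4]
0.2 [482.6  31.5 148.5] tcp [482.6  42.5 148.5]
0 [482.5  27.1 116. ] tcp [482.5  38.1 116. ]
```

```bash
python3 -m pendant '[[0,0,0,-5,0,0,0],[-0.1,0,0,-10,1.5,-1.5,0],[-0.2,0,0,-11,5,-5.2,0],[-0.3,0,0,-11,8.8,-9.1,0],[-0.4,0,0,-11,12.6,-13,0]]' 30; python3 -c "
from h import *
print(rel((483,140,340),-.037),sense()['joints'])"
```

```text
time_s: 0.72
eef_pos: [233.4, -341.4, 341.1]
ee_rot: [0.64, 0.301, 0.64, -0.301]
force: [0.8, 0.1, 1.0]
grip_width: -0.0
(array([-0.843, -0.   , -0.   ]), array([  0.12,  49.9 , -21.21])) [-1.25625017e+00 -2.52175267e-04  1.58314251e+00  1.25544083e-04
  1.55897506e+00 -3.76042305e-01]
```

```bash
python3 -m pendant '[[-0.08,0,0,0,4.8,-2,0],[-0.17,0,0,0,9.8,-4.1,0],[-0.26,0,0,0,15,-6.3,0],[-0.35,0,0,0,20,-8.5,0],[-0.43,0,0,0,25,-10.6,0]]'; python3 -m pendant '[[-0.08,0,0,0,3.6,-3,0],[-0.17,0,0,0,7.4,-6.2,0],[-0.25,0,0,0,11.2,-9.2,0],[-0.33,0,0,0,14.4,-11.8,0],[-0.413,0,0,0,14.4,-11.8,0]]'; python3 -c "
from h import *
print(rel((483,120,290),-.037),sense()['joints'])"
```

```text
time_s: 1.35
eef_pos: [359.2, -100.6, 341.3]
ee_rot: [0.689, 0.158, 0.689, -0.158]
force: [0.3, -0.9, 0.6]
grip_width: -0.002
time_s: 1.98
eef_pos: [314.8, 80.7, 341.3]
ee_rot: [0.707, 0.012, 0.707, -0.011]
force: [0.5, 0.2, -0.7]
grip_width: -0.003
(array([ 0.004,  0.   , -0.   ]), array([ 5.14,  4.47, 16.68])) [-1.15199087e-01 -2.17256641e-01  1.77356799e+00  3.00734261e-04
  1.58506915e+00 -8.25136736e-02]
```

```bash
python3 -m pendant '[[0,0,0,0,1,4,0],[0,0,0,0,2.5,8.5,0],[0,0,0,0,4,13,0],[0,0,0,2.5,4.5,16.7,0],[0,0,0,5,4.5,16.7,0]]'; python3 - <<'E'
from h import *
print(cur()[2], rel((484.5,94,240),-.037))
cv2.imwrite("pics/s1.png",vision.capture("scene")[:,:,::-1])
a=cv2.imread("pics/s1.png")[60:265,235:455]; cv2.imwrite("pics/s1z.png",cv2.resize(a,None,fx=2.7,fy=2.7,interpolation=cv2.INTER_CUBIC))
E
```

```text
time_s: 2.6
eef_pos: [485.8, 117.1, 289.2]
ee_rot: [0.706, 0.014, 0.708, -0.014]
force: [-0.4, -0.8, -0.2]
grip_width: -0.003
[485.7511698  117.13271564 289.15987005] (array([-0.003, -0.002,  0.   ]), array([ 4.92, -2.32, -0.02]))
```

View pics/s1z.png

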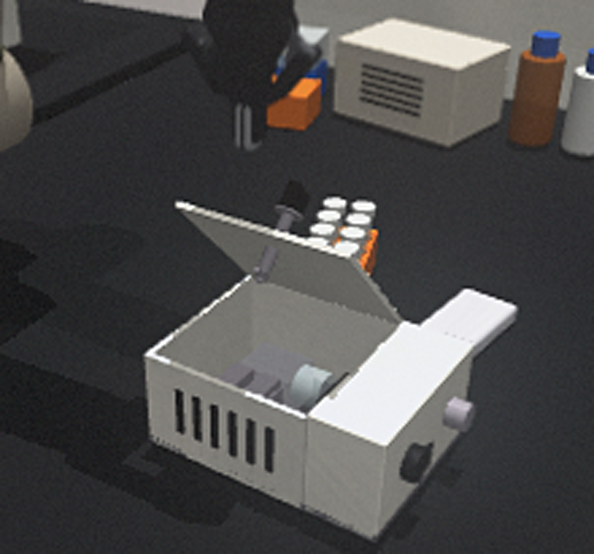

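The picture shows the closed fingertips at about (245,145) in the zoom, above the panel and clear of the stud wing at (293,195). I'll come down to contact and follow the arc.

```bash
python3 -m pendant '[[0,0,0,2.5,-1.2,0,0],[0,0,0,4.8,-2.3,0,0],[0,0,0,5.3,-2.4,0,0],[0,0,0,5.8,-2.5,0,0],[0,0,0,6.3,-2.8,0,0]]'; python3 -m pendant '[[0,0,0,0.4,-0.35,0,0],[0,0,0,0.8,-0.7,0,0],[0,0,0,1.2,-1.05,0,0],[0,0,0,1.6,-1.4,0,0],[0,0,0,2,-1.7,0,0]]'; python3 - <<'E'
from h import *
print(sense()['force'],cur()[2])
cv2.imwrite("pics/s2.png",vision.capture("scene")[:,:,::-1])
a=cv2.imread("pics/s2.png")[60:265,235:455]; cv2.imwrite("pics/s2z.png",cv2.resize(a,None,fx=2.7,fy=2.7,interpolation=cv2.INTER_CUBIC))
E
```

```text
time_s: 3.28
eef_pos: [483.7, 89.3, 229.3]
ee_rot: [0.708, 0.014, 0.706, -0.014]
force: [0.3, 0.0, 3.6]
grip_width: -0.006
time_s: 3.9
eef_pos: [482.6, 71.8, 208.0]
ee_rot: [0.707, 0.014, 0.707, -0.014]
force: [0.9, -0.7, 2.9]
grip_width: -0.0
[ 0.91695847 -0.72494248  2.90987667] [482.62415388  71.75145674 208.0364898 ]
```

View pics/s2z.png

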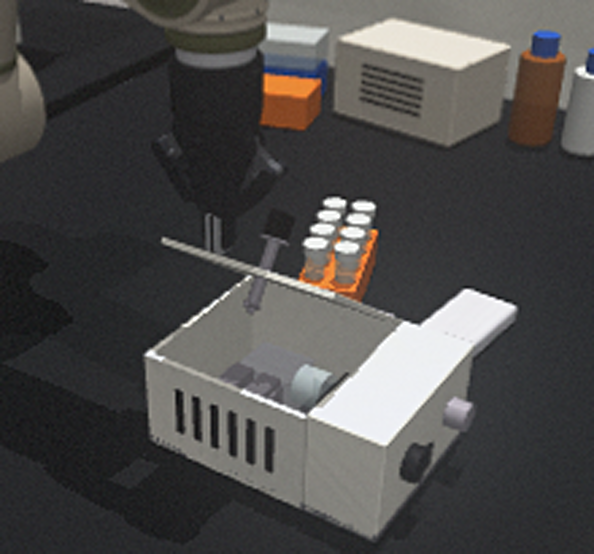

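The panel is following the fingertips at about 3 N, with its edge at about (165,240) in the zoom. I'll continue.

```bash
python3 -m pendant '[[0,0,0,0.5,-0.35,0,0],[0,0,0,1.1,-0.75,0,0],[0,0,0,1.7,-1.1,0,0],[0,0,0,2.3,-1.45,0,0],[0,0,0,2.9,-1.8,0,0]]'; python3 -m pendant '[[0,0,0,0.6,-0.25,0,0],[0,0,0,1.2,-0.5,0,0],[0,0,0,1.8,-0.75,0,0],[0,0,0,2.4,-0.95,0,0],[0,0,0,3,-1.1,0,0]]';python3 -m pendant '[[0,0,0,0.5,-0.1,0,0],[0,0,0,1,-0.2,0,0],[0,0,0,1.4,-0.3,0,0],[0,0,0,1.8,-0.38,0,0],[0,0,0,2.1,-0.4,0,0]]'
```

```text
time_s: 4.58
eef_pos: [481.7, 54.1, 178.7]
ee_rot: [0.707, 0.014, 0.707, -0.014]
force: [0.6, 2.6, 1.7]
grip_width: 0.003
time_s: 5.2
eef_pos: [481.4, 42.9, 148.9]
ee_rot: [0.707, 0.014, 0.707, -0.014]
force: [-0.9, 1.5, 2.2]
grip_width: -0.0
time_s: 5.82
eef_pos: [481.3, 39.0, 128.1]
ee_rot: [0.707, 0.014, 0.707, -0.014]
force: [-1.5, 0.2, 2.0]
grip_width: -0.002
```

```bash
python3 -m pendant '[[0,0,0,0.2,0,0,0],[0,0,0,0.4,0,0,0],[0,0,0,0.6,0,0,0],[0,0,0,0.75,0,0,0],[0,0,0,0.9,0,0,0]]'; python3 -m pendant '[[0,0,0,0.05,0,0,0],[0,0,0,0.1,0,0,0],[0,0,0,0.15,0,0,0],[0,0,0,0.2,0,0,0],[0,0,0,0.25,0,0,0]]'
```

```text
time_s: 6.45
eef_pos: [481.2, 39.1, 119.2]
ee_rot: [0.707, 0.014, 0.707, -0.014]
force: [-2.1, -1.4, 2.6]
grip_width: -0.0
time_s: 7.08
eef_pos: [481.2, 39.2, 116.7]
ee_rot: [0.707, 0.014, 0.707, -0.014]
force: [-3.0, 0.8, 2.1]
grip_width: 0.003
```

```bash
python3 -m pendant '[[0,0,0,0.02,0,0,0],[0,0,0,0.04,0,0,0],[0,0,0,0.06,0,0,0],[0,0,0,0.08,0,0,0],[0,0,0,0.1,0,0,0]]'; python3 -m pendant '[[0,0,0,0.02,0,0,0],[0,0,0,0.04,0,0,0],[0,0,0,0.06,0,0,0],[0,0,0,0.08,0,0,0],[0,0,0,0.08,0,0,0]]'
```

```text
time_s: 7.7
eef_pos: [481.3, 39.1, 116.0]
ee_rot: [0.707, 0.014, 0.707, -0.014]
force: [-5.1, 0.8, 6.7]
grip_width: 0.0
time_s: 8.32
eef_pos: [481.3, 39.1, 116.0]
ee_rot: [0.707, 0.014, 0.707, -0.014]
force: [-7.4, 1.2, 13.0]
grip_width: 0.001
```

The panel bottomed at z = 116.0, exactly as expected, with a soft force rise. I'll lift, open the gripper, and measure the stud.

```bash
python3 -m pendant '[[0,0,0,-1,0,0,0],[0,0,0,-5,0,0,0],[0,0,0,-10,0,-2,0.6],[0,0,0,-13,0,-7,0.6],[0,0,0,-13,0,-12,0.6]]' 40; python3 - <<'E'
from h import *
print(sense()['force'],cur()[2])
for n,(r0,r1,c0,c1) in dict(scene=(130,255,275,435),top=(125,245,225,325)).items():
    cv2.imwrite(f"pics/{n}3.png",vision.capture(n)[:,:,::-1])
    a=cv2.imread(f"pics/{n}3.png")[r0:r1,c0:c1]; cv2.imwrite(f"pics/{n}3z.png",cv2.resize(a,None,fx=4.8,fy=4.8,interpolation=cv2.INTER_CUBIC))
for P in((0,140,60),(0,140,6),(0,140,36),(88,178,6),(-88,178,6)): 
  p=np.array(P)+[CX,0,0]; print(P,pan(Q,0,p).round(1),proj("scene",pan(Q,0,p)).round(1),proj("top",pan(Q,0,p)).round(1))
E
```

```text
time_s: 8.95
eef_pos: [361.1, 43.7, 247.0]
ee_rot: [0.709, 0.014, 0.705, -0.015]
force: [-1.1, -0.9, -0.4]
grip_width: 0.596
[-1.14515928 -0.86722787 -0.368213  ] [361.12195033  43.69695845 247.0055831 ]
(0, 140, 60) [[524.8  49.5 170. ]] [[326.  173.9]] [[294.2 195.1]]
(0, 140, 6) [[524.8  49.5 116. ]] [[325.9 192.7]] [[295.1 197.7]]
(0, 140, 36) [[524.8  49.5 146. ]] [[325.9 182.4]] [[294.6 196.3]]
(88, 178, 6) [[611.4   8.3 116. ]] [[349.1 212.9]] [[311.1 163.9]]
(-88, 178, 6) [[435.5  14.8 116. ]] [[288.1 188.8]] [[309.2 232.9]]
```

View pics/scene3z.png

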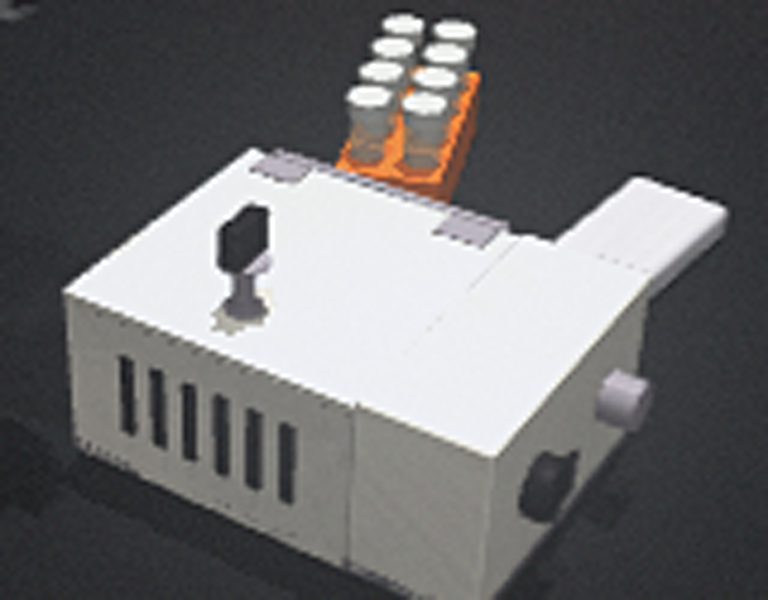

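View pics/top3z.png

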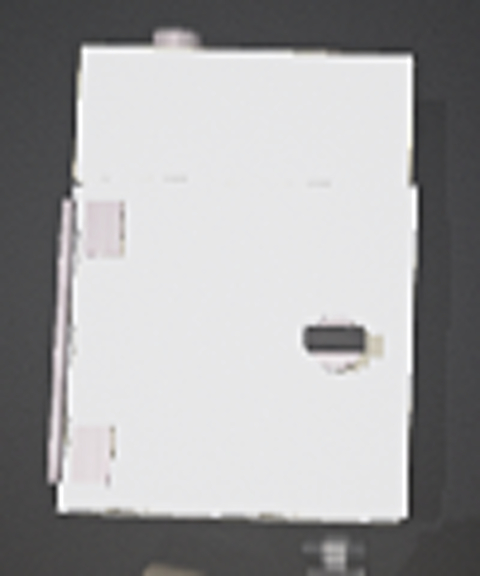

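The panel is flush. The wing centre is at top-image pixel (294.2,195.1), which matches the prediction exactly, and the wing is still along y (unturned).

```bash
python3 - <<'E'
from h import *
print(rel((524.8,49.5,200),-.037)); print(sense()['joints'])
E
```

```text
(array([-0.003,  0.002,  0.   ]), array([ 4.59,  1.18, 16.58]))
[-2.04664825e-01 -7.55173702e-02  1.90131660e+00 -5.35908927e-05
  1.31425792e+00 -1.64770931e-01]
```

```bash
python3 -m pendant '[[0,0,0,0,0.3,4,0.6],[0,0,0,0,0.6,9,0.6],[0,0,0,1,0.9,13.5,0.6],[0,0,0,3,1.2,16.6,0.6],[0,0,0,4.5,1.2,16.6,0.6]]'; python3 -m pendant '[[0,0,0,0,0,0,0.6],[0,0,0,0.5,0,0,0.6],[0,0,0,1,0,0,0.6],[0,0,0,1,0,0,0.6],[0,0,0,1,0,0,0.6]]'; python3 - <<'E'
from h import *
print(rel((524.8,49.5,148),-.037))
E
```

```text
time_s: 9.68
eef_pos: [529.1, 49.1, 198.4]
ee_rot: [0.707, 0.014, 0.707, -0.014]
force: [0.5, -0.2, -0.3]
grip_width: 0.6
time_s: 10.3
eef_pos: [527.8, 49.2, 190.3]
ee_rot: [0.707, 0.014, 0.707, -0.014]
force: [-0.4, 0.6, 0.5]
grip_width: 0.601
(array([-0.003,  0.001,  0.   ]), array([ 4.23,  0.02, -0.3 ]))
```

```bash
python3 -m pendant '[[0,0,0,1,0,-0.3,0.6],[0,0,0,2,0,-0.3,0.6],[0,0,0,3,0,-0.3,0.6],[0,0,0,3.8,0,-0.3,0.6],[0,0,0,4.2,0,-0.3,0.6]]'; python3 -m pendant '[[0,0,0,0,0,0,0.3],[0,0,0,0,0,0,0.25],[0,0,0,0,0,0,0.25],[0,0,0,0,0,0,0.25],[0,0,0,0,0,0,0.25]]'; python3 - <<'E'
from h import *
print(rel((524.8,49.5,148),-.037))
cv2.imwrite("pics/s4.png",vision.capture("scene")[:,:,::-1])
a=cv2.imread("pics/s4.png")[130:235,255:395]; cv2.imwrite("pics/s4z.png",cv2.resize(a,None,fx=5,fy=5,interpolation=cv2.INTER_CUBIC))
E
```

```text
time_s: 10.92
eef_pos: [524.6, 49.4, 147.3]
ee_rot: [0.707, 0.014, 0.707, -0.014]
force: [-0.4, -0.0, -0.1]
grip_width: 0.599
time_s: 11.55
eef_pos: [524.7, 49.4, 148.1]
ee_rot: [0.707, 0.014, 0.707, -0.014]
force: [-0.0, 0.6, -0.3]
grip_width: 0.252
(array([-0.003,  0.   ,  0.   ]), array([0.01, 0.01, 0.01]))
```

View pics/s4z.png

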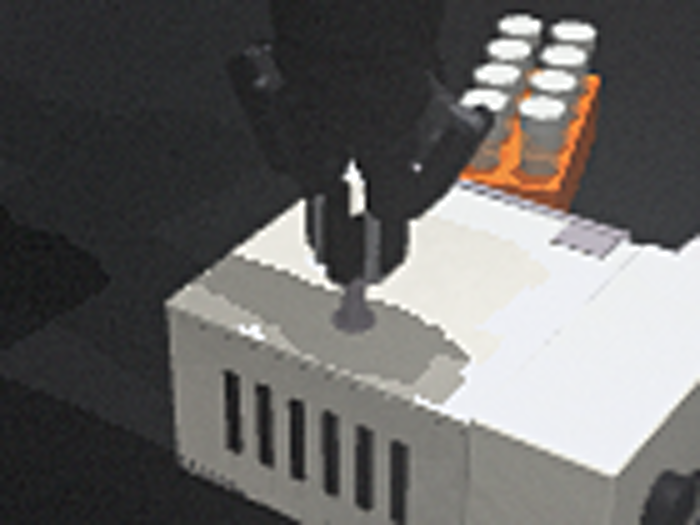

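The fingers straddle the wing, with the shaft visible at about (352,310). I'll close on it.

```bash
python3 -m pendant '[[0,0,0,0,0,0,0.15],[0,0,0,0,0,0,0.1],[0,0,0,0,0,0,0],[0,0,0,0,0,0,0],[0,0,0,0,0,0,0]]' 40
```

```text
time_s: 12.22
eef_pos: [523.7, 49.4, 147.8]
ee_rot: [0.706, 0.014, 0.708, -0.014]
force: [-6.5, -0.5, 2.9]
grip_width: 0.128
```

```bash
python3 -m pendant '[[0,0,0,0,0,-0.05,0],[0,0,0,0.1,0,-0.1,0],[0,0,0,0.2,0,-0.1,0],[0,0,0,0.3,0,-0.1,0],[0,0,0,0.4,0,-0.1,0]]'; python3 -m pendant '[[0,0,0,0,0,0,0],[0,0,0,0,0,0,0],[0,0,0,0.05,0,0,0],[0,0,0,0.1,0,0,0],[0,0,0,0.1,0,0,0]]'
```

```text
time_s: 12.85
eef_pos: [523.6, 49.4, 143.9]
ee_rot: [0.707, 0.014, 0.707, -0.014]
force: [-5.2, -0.3, 4.8]
grip_width: 0.132
time_s: 13.48
eef_pos: [523.6, 49.4, 143.0]
ee_rot: [0.707, 0.014, 0.707, -0.014]
force: [-5.3, 0.5, 3.9]
grip_width: 0.13
```

```bash
python3 -m pendant '[[0,0,0,0.03,0,-0.1,0],[0,0,0,0.06,0,-0.15,0],[0,0,0,0.1,0,-0.15,0],[0,0,0,0.1,0,-0.15,0],[0,0,0,0.1,0,-0.15,0]]'
```

```text
time_s: 14.1
eef_pos: [523.1, 49.4, 142.4]
ee_rot: [0.708, 0.014, 0.706, -0.014]
force: [5.9, -0.1, 4.0]
grip_width: 0.129
```

```bash
python3 -m pendant '[[0,0,0,0.03,0,0,0],[0,0,0,0.06,0,0,0],[0,0,0,0.1,0,0,0],[0,0,0,0.1,0,0,0],[0,0,0,0.1,0,0,0]]'
```

```text
time_s: 14.72
eef_pos: [523.1, 49.4, 141.4]
ee_rot: [0.708, 0.014, 0.706, -0.014]
force: [5.3, 0.7, 4.2]
grip_width: 0.133
```

```bash
python3 -m pendant '[[0,0,0,0.03,0,0.06,0],[0,0,0,0.06,0,0.06,0],[0,0,0,0.1,0,0.06,0],[0,0,0,0.1,0,0.06,0],[0,0,0,0.1,0,0.06,0]]'; python3 -m pendant '[[0,0,0,0.03,0,0,0],[0,0,0,0.06,0,0,0],[0,0,0,0.08,0,0,0],[0,0,0,0.08,0,0,0],[0,0,0,0.08,0,0,0]]'
```

```text
time_s: 15.35
eef_pos: [523.1, 49.4, 140.1]
ee_rot: [0.707, 0.014, 0.707, -0.014]
force: [6.2, 0.6, 4.6]
grip_width: 0.129
time_s: 15.98
eef_pos: [523.1, 49.4, 139.3]
ee_rot: [0.707, 0.014, 0.707, -0.014]
force: [5.2, 0.3, 6.1]
grip_width: 0.133
```

```bash
python3 -m pendant '[[0,0,0,0.03,0,0.03,0],[0,0,0,0.06,0,0.03,0],[0,0,0,0.08,0,0.03,0],[0,0,0,0.08,0,0.03,0],[0,0,0,0.08,0,0.03,0]]'
```

```text
time_s: 16.6
eef_pos: [523.2, 49.4, 138.5]
ee_rot: [0.707, 0.014, 0.707, -0.014]
force: [4.8, 0.7, 4.9]
grip_width: 0.127
```

```bash
python3 -m pendant '[[0,0,0,0.03,0,0.03,0],[0,0,0,0.06,0,0.03,0],[0,0,0,0.08,0,0.03,0],[0,0,0,0.08,0,0.03,0],[0,0,0,0.08,0,0.03,0]]'
```

```text
time_s: 17.23
eef_pos: [523.2, 49.4, 137.6]
ee_rot: [0.707, 0.014, 0.707, -0.014]
force: [3.3, 1.0, 6.6]
grip_width: 0.133
```

```bash
python3 -m pendant '[[0,0,0,0.03,0,0,0],[0,0,0,0.06,0,0,0],[0,0,0,0.08,0,0,0],[0,0,0,0.08,0,0,0],[0,0,0,0.08,0,0,0]]'
```

```text
time_s: 17.85
eef_pos: [523.3, 49.4, 136.8]
ee_rot: [0.707, 0.014, 0.707, -0.014]
force: [2.9, 0.2, 5.8]
grip_width: 0.129
```

```bash
python3 -m pendant '[[0,0,0,0.03,0,0,0],[0,0,0,0.06,0,0,0],[0,0,0,0.08,0,0,0],[0,0,0,0.08,0,0,0],[0,0,0,0.08,0,0,0]]'
```

```text
time_s: 18.48
eef_pos: [523.3, 49.4, 136.0]
ee_rot: [0.707, 0.014, 0.707, -0.014]
force: [1.8, -0.7, 5.3]
grip_width: 0.129
```

```bash
python3 -m pendant '[[0,0,0,0.03,0,0,0],[0,0,0,0.06,0,0,0],[0,0,0,0.08,0,0,0],[0,0,0,0.08,0,0,0],[0,0,0,0.08,0,0,0]]'
```

```text
time_s: 19.1
eef_pos: [523.2, 49.4, 135.2]
ee_rot: [0.707, 0.014, 0.707, -0.014]
force: [3.7, -0.0, 5.6]
grip_width: 0.13
```

```bash
python3 -m pendant '[[0,0,0,0.03,0,0,0],[0,0,0,0.06,0,0,0],[0,0,0,0.08,0,0,0],[0,0,0,0.08,0,0,0],[0,0,0,0.08,0,0,0]]'
```

```text
time_s: 19.73
eef_pos: [523.2, 49.4, 134.5]
ee_rot: [0.707, 0.014, 0.707, -0.014]
force: [3.0, 0.1, 6.2]
grip_width: 0.128
```

```bash
python3 -m pendant '[[0,0,0,0.03,0,0,0],[0,0,0,0.06,0,0,0],[0,0,0,0.08,0,0,0],[0,0,0,0.08,0,0,0],[0,0,0,0.08,0,0,0]]'
```

```text
time_s: 20.35
eef_pos: [523.3, 49.4, 133.7]
ee_rot: [0.707, 0.014, 0.707, -0.014]
force: [2.9, 0.7, 6.3]
grip_width: 0.126
```

```bash
python3 -m pendant '[[0,0,0,0.03,0,0,0],[0,0,0,0.06,0,0,0],[0,0,0,0.08,0,0,0],[0,0,0,0.08,0,0,0],[0,0,0,0.08,0,0,0]]'
```

```text
time_s: 20.98
eef_pos: [523.3, 49.4, 132.9]
ee_rot: [0.707, 0.014, 0.707, -0.014]
force: [2.5, -0.0, 6.6]
grip_width: 0.134
```

```bash
python3 -m pendant '[[0,0,0,0.03,0,0,0],[0,0,0,0.06,0,0,0],[0,0,0,0.08,0,0,0],[0,0,0,0.08,0,0,0],[0,0,0,0.08,0,0,0]]'
```

```text
time_s: 21.6
eef_pos: [523.2, 49.4, 132.1]
ee_rot: [0.707, 0.014, 0.707, -0.014]
force: [2.3, 1.4, 6.6]
grip_width: 0.131
```

```bash
python3 -m pendant '[[0,0,0,0.03,0,0,0],[0,0,0,0.06,0,0,0],[0,0,0,0.08,0,0,0],[0,0,0,0.08,0,0,0],[0,0,0,0.08,0,0,0]]'
```

```text
time_s: 22.22
eef_pos: [523.3, 49.4, 131.4]
ee_rot: [0.707, 0.014, 0.707, -0.014]
force: [2.1, -0.4, 6.5]
grip_width: 0.131
```

```bash
python3 -m pendant '[[0,0,0,0.03,0,0,0],[0,0,0,0.06,0,0,0],[0,0,0,0.08,0,0,0],[0,0,0,0.08,0,0,0],[0,0,0,0.08,0,0,0]]'
```

```text
time_s: 22.85
eef_pos: [523.3, 49.4, 130.6]
ee_rot: [0.707, 0.014, 0.707, -0.014]
force: [1.3, 0.7, 7.1]
grip_width: 0.13
```

```bash
python3 -m pendant '[[0,0,0,0.03,0,0,0],[0,0,0,0.06,0,0,0],[0,0,0,0.08,0,0,0],[0,0,0,0.08,0,0,0],[0,0,0,0.08,0,0,0]]'
```

```text
time_s: 23.48
eef_pos: [523.3, 49.4, 129.8]
ee_rot: [0.707, 0.014, 0.707, -0.014]
force: [2.0, 0.0, 7.2]
grip_width: 0.133
```

```bash
python3 -m pendant '[[0,0,0,0.03,0,0,0],[0,0,0,0.06,0,0,0],[0,0,0,0.08,0,0,0],[0,0,0,0.08,0,0,0],[0,0,0,0.08,0,0,0]]'
```

```text
time_s: 24.1
eef_pos: [523.3, 49.4, 129.0]
ee_rot: [0.707, 0.014, 0.707, -0.014]
force: [2.4, -0.6, 7.0]
grip_width: 0.127
```

```bash
python3 -m pendant '[[0,0,0,0.03,0,0,0],[0,0,0,0.06,0,0,0],[0,0,0,0.08,0,0,0],[0,0,0,0.08,0,0,0],[0,0,0,0.08,0,0,0]]'
```

```text
time_s: 24.72
eef_pos: [523.3, 49.4, 128.2]
ee_rot: [0.707, 0.014, 0.707, -0.014]
force: [1.8, 0.1, 7.1]
grip_width: 0.13
```

```bash
python3 -m pendant '[[0,0,0,0.03,0,0,0],[0,0,0,0.06,0,0,0],[0,0,0,0.08,0,0,0],[0,0,0,0.08,0,0,0],[0,0,0,0.08,0,0,0]]'
```

```text
time_s: 25.35
eef_pos: [523.3, 49.4, 127.9]
ee_rot: [0.707, 0.014, 0.707, -0.014]
force: [1.0, 1.1, 11.6]
grip_width: 0.129
```

The stop is felt: the force jumped from 7.1 to 11.6 N, and the tip held at 127.9 (about 20 mm of push). Now I'll turn clockwise, which is + about tool x.

```bash
python3 -m pendant '[[0.05,0,0,0,0,0,0],[0.12,0,0,0,0,0,0],[0.2,0,0,0,0,0,0],[0.3,0,0,0,0,0,0],[0.4,0,0,0,0,0,0]]'; python3 -c "
from h import *
s,M,p=cur();print(np.arctan2(M[1,2],M[0,2])+.037,s['wrist_torque'],p,s['force'])"
```

```text
time_s: 25.98
eef_pos: [523.2, 49.4, 127.9]
ee_rot: [0.69, 0.155, 0.69, -0.155]
force: [-0.0, 1.1, 11.9]
grip_width: 0.127
-0.405962655342971 [ 0.02346897 -0.14783904  0.0154315 ] [523.24587173  49.35511171 127.87324458] [-0.02470136  1.09274516 11.85100335]
```

```bash
python3 -m pendant '[[0.1,0,0,0,0,0,0],[0.22,0,0,0,0,0,0],[0.35,0,0,0,0,0,0],[0.48,0,0,0,0,0,0],[0.6,0,0,0,0,0,0]]'; python3 -m pendant '[[0.12,0,0,0,0,0,0],[0.25,0,0,0,0,0,0],[0.38,0,0,0,0,0,0],[0.48,0,0,0,0,0,0],[0.55,0,0,0,0,0,0]]'; python3 -c "
from h import *
s,M,p=cur();print(np.arctan2(M[1,2],M[0,2])+.037,s['wrist_torque'],p,s['force'],s['joints'])"
```

```text
time_s: 26.6
eef_pos: [523.1, 49.4, 127.8]
ee_rot: [0.613, 0.352, 0.613, -0.353]
force: [-0.5, 0.9, 11.9]
grip_width: 0.132
time_s: 27.22
eef_pos: [523.0, 49.5, 127.8]
ee_rot: [-0.494, -0.505, -0.495, 0.506]
force: [-1.1, 1.1, 12.3]
grip_width: 0.131
-1.5552181384224681 [0.15098234 0.07972086 0.04761056] [523.00898916  49.50547221 127.81973519] [-1.115701    1.09234079 12.29802316] [-1.28771387e-01  4.19048031e-01  1.63460612e+00 -1.84764506e-04
  1.08875857e+00  1.46353250e+00]
```

```bash
python3 -m pendant '[[0.015,0,0,0,0,0,0],[0.015,0,0,0,0,0,0],[0.015,0,0,0,0,0,0],[0.015,0,0,0,0,0,0],[0.015,0,0,0,0,0,0]]'; python3 - <<'E'
from h import *
s,M,p=cur();print(np.arctan2(M[1,2],M[0,2])+.037,s['wrist_torque'])
cv2.imwrite("pics/s5.png",vision.capture("scene")[:,:,::-1])
a=cv2.imread("pics/s5.png")[130:235,255:395]; cv2.imwrite("pics/s5z.png",cv2.resize(a,None,fx=5,fy=5,interpolation=cv2.INTER_CUBIC))
E
```

```text
time_s: 27.85
eef_pos: [523.0, 49.5, 127.8]
ee_rot: [-0.491, -0.508, -0.492, 0.509]
force: [-0.3, 1.0, 11.7]
grip_width: 0.129
-1.5677112484602038 [ 0.10205072  0.0681568  -0.04309774]
```

View pics/s5z.png

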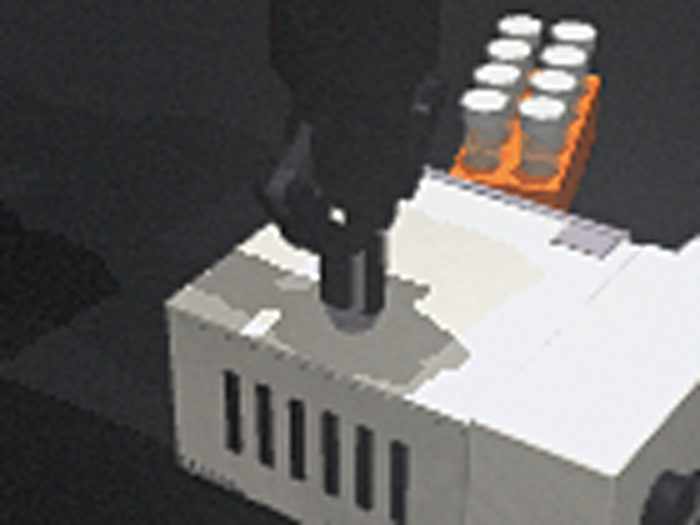

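The stud is in, with the flange near the panel at about (355,322), and the gripper has turned 1.568 rad. I'll open in place, then lift straight up.

```bash
python3 -m pendant '[[0,0,0,0,0,0,0.5],[0,0,0,0,0,0,0.5],[0,0,0,0,0,0,0.5],[0,0,0,0,0,0,0.5],[0,0,0,0,0,0,0.5]]'; python3 -m pendant '[[0,0,0,-1,0,0,0.5],[0,0,0,-3,0,0,0.5],[0,0,0,-6,0,0,0.5],[0,0,0,-10,0,0,0.5],[0,0,0,-14,0,0,0.5]]';  python3 -m pendant '[[0,0,0,0,-4,0,0.5],[0,0,0,0,-9,0,0.5],[0,0,0,0,-14,0,0.5],[0,0,0,0,-18,0,0.5],[0,0,0,0,-18,0,0.5]]'; python3 - <<'E'
from h import *
for n,(r0,r1,c0,c1) in dict(scene=(130,255,275,435),top=(125,245,225,325)).items():
    cv2.imwrite(f"pics/{n}6.png",vision.capture(n)[:,:,::-1])
    a=cv2.imread(f"pics/{n}6.png")[r0:r1,c0:c1]; cv2.imwrite(f"pics/{n}6z.png",cv2.resize(a,None,fx=4.8,fy=4.8,interpolation=cv2.INTER_CUBIC))
E
```

```text
time_s: 28.52
eef_pos: [523.2, 49.4, 127.0]
ee_rot: [-0.491, -0.508, -0.492, 0.509]
force: [-0.3, 0.4, -0.4]
grip_width: 0.5
time_s: 29.15
eef_pos: [523.2, 49.4, 269.2]
ee_rot: [0.492, 0.509, 0.491, -0.508]
force: [-0.2, 0.2, 0.2]
grip_width: 0.498
time_s: 29.78
eef_pos: [342.1, 55.8, 268.2]
ee_rot: [0.492, 0.509, 0.491, -0.508]
force: [0.4, -0.7, 0.4]
grip_width: 0.497
```

View pics/scene6z.png

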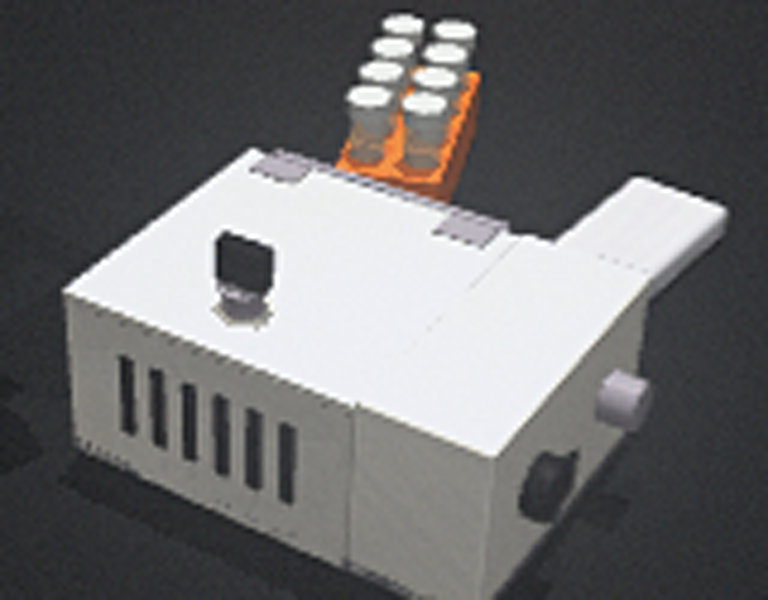

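View pics/top6z.png

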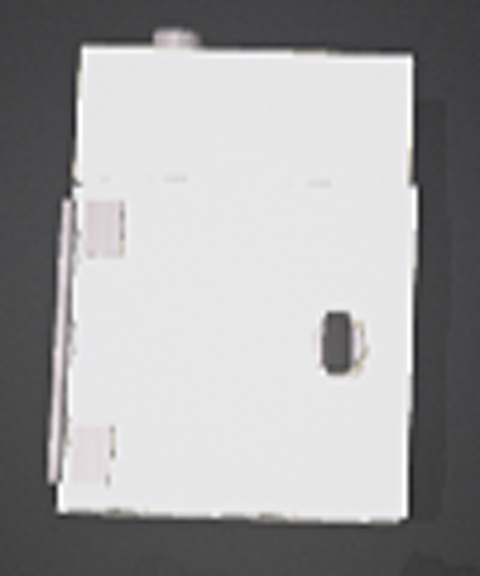

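The wing at about (337,343) in the top zoom lies parallel to the hinge. In the scene view its flange sits low over the panel, and the panel is flush. The gripper is clear, so I'll hand in.

```bash
python3 -c "
from rig import job,sense
print(sense()['time_s'],sense()['force']);print(job.finish_job())"
```

```text
29.875 [0.24579418 0.08050463 0.14964468]
the job is handed in; nothing more can be done
None
```

The panel is shut and locked: the stud went in to its stop, turned 90° clockwise and stayed in when I let it go. I handed the job in at 29.9 s, inside the 72 s limit.

- **Panel:** I swung it shut with closed fingertips at 2–4 N while it moved. It seated at z = 116.0 mm, where the wrist force rose to 13 N vertically and 7 N sideways.
- **Stud:** I gripped the wing and pushed straight in by small steps. The hard stop came after about 20 mm, where the force jumped from 7 to 11.6 N. It peaked at 12.3 N during the turn, below the 20 N limit.
- **Turn:** The gripper measured 1.568 rad clockwise before I opened it.
- **Last checks:** The final pictures show the panel flush and the wing parallel to the hinge, with the flange low over the panel. The gripper was clear, reading near-zero force. The rack and case look unmoved in the final close-ups. The dish and forceps were outside those close-ups, but the arm never went down near them.
- **What was off:** While gripping, there was a sideways force of up to about 6 N from roughly 1 mm of misalignment. I reduced it during the push. I did not measure the stud's final height.

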